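Lead the parrot along the perch ridge and give the treat

ROBOT

A 7-joint arm with a two-finger parallel gripper is mounted at the origin on the work surface. World frame = base frame: x ahead of the robot, y to its left, z up, the work surface at z = 0. Lengths are in m, angles in rad, forces in N, time in s.
With the tool pointing down it reaches from about 0.4 to 0.85 m from the base axis. Payload 10.4 kg.
Tool frame: the origin (TCP) lies between the finger pads, 19 mm behind the fingertips; this is the grasp point; z points along the fingers, y is the line along which they close (so a half turn about z gives the same grasp; the last joint's range is limited). The gripper opens to 85 mm and grips with 20 to 120 N. Pads are 22 mm wide; open, the fingers measure 114 mm over their backs; the gripper's body (76 mm by 85 mm) begins 54 mm behind the grasp point. The pads swing forward as they close: fully open they stand 13 mm farther back than shut.
Start: joints at [-1.319, 0.332, -0.065, 1.46, 0.022, 1.35, -0.088], TCP at [0.17, 0.602, 0.25] pointing down, gripper open.
Joint ranges: [-2.6, 2.6], [-0.5, 2.12], [-1.47, 1.34], [0.16, 2.42], [-1.27, 4.41], [0.06, 2.06], [-2.6, 2.6]. Speed limits (rad/s): [2.22, 2.22, 2.79, 2.79, 3.14, 3.14, 3.14].

INTERFACE

Orientations are given as a unit quaternion [x, y, z, w].
In Python, from workcell import manip, imaging, workorder gives the robot as it stands.
- The arm moves only by the tool jog_arm, never from a script. Its argument "deltas" is a list of rows, each an object with "gripper": the opening, from 0 (shut) to 1 (fully open); "offset": the shift along the tool's x, y, z in m, a list of three; "rotation": the turn, a rotation vector about the tool's x, y, z in degrees, a list of three. In form: [{"gripper": gripper, "offset": [tx, ty, tz], "rotation": [ax, ay, az]}, ...]. A call has 1 to 20 rows; each row shifts and turns the commanded pose from where the row before left it, along the tool's axes as they then stand; what a row does not reach is not made up. A row lasts 1/10 s, in which the tool goes at most 50 mm and 8.59 degrees, less where a joint would pass 70% of its speed; a pose out of reach is approached as far as the arm can. A call with a gripper value outside its range is refused whole. The fingers move at their own pace and stop on an object; "newtons" is the grip in N (left out, the last holds). Time passes only in rows, so rows that do not move let the fingers close. It gives the time, the measured TCP pose, the force, the opening and the grip force at its end, in the units of the state.
- manip.get_obs(): the state, without advancing time (a new reading comes with each control period).
- imaging.camera(name): name is "scene" or "top" or "wrist"; returns the picture (480x640x3 uint8, blue, green, red); there is no depth.
- imaging.camera_model(name): a dict with "camera_matrix" (3x3 intrinsics, pixels), "k1" (the pictures are not rectified: a ray, as slopes to the right and down, at radius r is drawn at 1 + k1 r^2 times it, then the intrinsics apply), "world_to_cam" (4x4, takes a point from world to camera coordinates); the wrist camera has in their place "hand_eye" (4x4, takes a point from camera to tool coordinates, whose origin is the TCP and whose axes are the flange's). Camera axes: x right, y up, looking along -z (the intrinsics and any distortion apply to the point x, -y, -z); pixel columns grow to the right and rows downward; lengths in m; the calibration is good to about 2 mm. A picture is of the moment at which its call begins: read the wrist's pose just before it. camera_model takes no time and is no camera call.
- workorder.hand_in(): hands the job in; it is judged then, once.
The state is a dict: "clock": time; "joint_pos": joint angles; "joint_velocities": joint speeds; "tau": joint torques, N m; "position": TCP position; "ee_rot": TCP orientation; "ft_force": force on the tool from outside, world axes, zero at the start; "torque": the same for the moment, N m; "grip_width": opening from 0.0 (shut) to 1.0 (fully open); "grasp_force": force on a finger pad.
Only numpy, scipy, OpenCV 4.12 (cv2) and the standard library are available. Lean on these libraries where they do the work, as an engineer would, in place of code of your own. Each camera call takes 0.05 s, during which the arm holds its last target. There are 200 camera calls.

TASK

Show the parrot its walk: with the fingertips pointing straight down, trace the raised S-shaped ridge on the perch tile from the round stud to the crossbar, following every bend and staying less than a finger's breadth (about 2 cm) above the ridge without touching the tile. Then reward it: push the button of the treat dispenser right down with the fingertips and let it come up again. Pick nothing up, and leave the tile and everything else where they are.

Things in the scene. Friction and masses are not known exactly. Their poses are not given: they have to be found in the camera images.
- perch_tile: Loose terracotta tile, 220 (x) x 120 x 10 mm, 0.6 kg, flat, any yaw. Origin: centre of underside, z up. White ridge 8 mm wide, one S: y = 30 mm * sin(2 pi (x + 90 mm) / 180 mm), x from -90 to 90 mm in the tile frame. Round stud (30 mm wide) at x = -90, straight crossbar (10 x 54 mm, along y) at x = +90. Ridge, stud and bar tops 14 mm above the rack.
- ridge0 (a point): Point on top of the ridge, the start, on the centre of the round stud (tile frame x -90, y 0); 14 mm above the tile's underside. ridge0 to ridge6 lie in order, about 37 mm apart along the ridge.
- ridge1 (a point): Point on top of the ridge, on the way from stud to crossbar (tile frame x -62, y 25 mm); 14 mm above the tile's underside. ridge0 to ridge6 lie in order, about 37 mm apart along the ridge.
- ridge2 (a point): Point on top of the ridge, on the way from stud to crossbar (tile frame x -28, y 25 mm); 14 mm above the tile's underside. ridge0 to ridge6 lie in order, about 37 mm apart along the ridge.
- ridge3 (a point): Point on top of the ridge, the middle of the S (tile frame x 0, y 0); 14 mm above the tile's underside. ridge0 to ridge6 lie in order, about 37 mm apart along the ridge.
- ridge4 (a point): Point on top of the ridge, on the way from stud to crossbar (tile frame x 28, y -25 mm); 14 mm above the tile's underside. ridge0 to ridge6 lie in order, about 37 mm apart along the ridge.
- ridge5 (a point): Point on top of the ridge, on the way from stud to crossbar (tile frame x 62, y -25 mm); 14 mm above the tile's underside. ridge0 to ridge6 lie in order, about 37 mm apart along the ridge.
- ridge6 (a point): Point on top of the ridge, the end, on the centre of the crossbar (tile frame x 90, y 0); 14 mm above the tile's underside. ridge0 to ridge6 lie in order, about 37 mm apart along the ridge.
- dispenser: Fixed green plastic treat dispenser; origin: centre of its underside, z up. Block 160 (x) x 90 (y) x 60 mm high, with a 30 mm tray sticking out at its -x end. On its top: the push button at x -45 mm, and the clear round hopper with its lid, 70 mm across, centred at x +40 mm and reaching 106 mm above the rack.
- treat_button_top (a point): Centre of the top of the dispenser's round white push button, 36 mm across, 84 mm above the rack when up; moves down with it. It is pressed straight down.
- treat_button (a joint): Travel of the push button in m: 0 up, 0.008 right down. Springs back by itself; right down takes about 5 N.
- chew_ring: Pink silicone chew ring, loose, lying flat: 60 mm across, hole 34 mm, 14 mm thick. Origin: centre of its underside. A bystander.
- cube_left: Loose maple cube, 40 mm. Origin: centre of its underside. A bystander.
- cube_right: The other loose maple cube, 40 mm. Origin: centre of its underside. A bystander.
- tube: Clear acrylic tube standing upright, loose: 44 mm across, 90 mm tall. Origin: centre of its underside. A bystander.
There are look-alikes about, which are no part of the job. Several things look just like the dispenser: the one meant starts farthest to the robot's left.

How it is judged:
On the way, in this order (a step that is already met when the one before it is completed fails the run):
1. the fingertips, pointing down, pass close over ridge0 (start, at the round stud) (horizontal distance between the grasp point and ridge0 below 0.015 m and z of the grasp point in the frame of ridge0 below 0.045 m and angle between the grasp point's own z axis and vertical above 2.85 rad).
2. the fingertips, pointing down, pass close over ridge1 (horizontal distance between the grasp point and ridge1 below 0.015 m and z of the grasp point in the frame of ridge1 below 0.045 m and angle between the grasp point's own z axis and vertical above 2.85 rad).
3. the fingertips, pointing down, pass close over ridge2 (horizontal distance between the grasp point and ridge2 below 0.015 m and z of the grasp point in the frame of ridge2 below 0.045 m and angle between the grasp point's own z axis and vertical above 2.85 rad).
4. the fingertips, pointing down, pass close over ridge3 (horizontal distance between the grasp point and ridge3 below 0.015 m and z of the grasp point in the frame of ridge3 below 0.045 m and angle between the grasp point's own z axis and vertical above 2.85 rad).
5. the fingertips, pointing down, pass close over ridge4 (horizontal distance between the grasp point and ridge4 below 0.015 m and z of the grasp point in the frame of ridge4 below 0.045 m and angle between the grasp point's own z axis and vertical above 2.85 rad).
6. the fingertips, pointing down, pass close over ridge5 (horizontal distance between the grasp point and ridge5 below 0.015 m and z of the grasp point in the frame of ridge5 below 0.045 m and angle between the grasp point's own z axis and vertical above 2.85 rad).
7. the fingertips, pointing down, pass close over ridge6 (end, at the crossbar) (horizontal distance between the grasp point and ridge6 below 0.015 m and z of the grasp point in the frame of ridge6 below 0.045 m and angle between the grasp point's own z axis and vertical above 2.85 rad).
8. the dispenser's button is pressed right down by the fingers (value of joint treat_button above 0.006 m and contact force between the fingers and dispenser above 1 N), for 0.05 s.
9. the button is let go again (value of joint treat_button below 0.002 m), for 0.1 s.
At the end, for the whole second after the job is handed in: Ridge traced in order, stud to crossbar, tool within 16 deg of straight down, TCP within 15 mm sideways of and under 45 mm above each ridge point; then the button pressed past 6 mm and let go (under 2 mm). Tile within 10 mm, other things within 15 mm of their start; tile never touched (value of joint treat_button below 0.002 m and distance of perch_tile from where it was at the start of the episode below 0.01 m and linear speed of perch_tile below 0.02 m/s and distance of each of chew_ring, cube_left, cube_right, tube from where it was at the start of the episode below 0.015 m).
It fails at once if the robot touches the perch tile (contact force between any of the fingers, the arm and perch_tile above 1 N).
It fails at once if the perch tile is shifted or lifted (distance of perch_tile from where it was at the start of the episode above 0.01 m).
It fails at once if the chew ring, a cube or the tube is shifted or lifted (distance of any of chew_ring, cube_left, cube_right, tube from where it was at the start of the episode above 0.015 m).
It also fails if it takes over 51 s, if anything falls off the work surface, if the arm or the gripper's body presses on something with over 40 N, if the wrist force passes 120 N, or if a joint passes its speed limit or range.

## Working session

There is one attempt and no reset: what is moved stays moved. The work goes in short steps, Python scripts to look and compute and a tool call to move; the robot and the scene stay as the last step left them, time stands still between calls to the robot, and variables do not carry over. Pictures are saved under pics/ and viewed, at most 10 in all, crops included, and the job is handed in when it is done.

Besides the shell and the picture viewer there is one more tool, called after "Request:" as name(argument=value, ...) on one line, values as JSON. jog_arm: Moves the arm, as the interface text tells. Its arguments: {"type":"object","properties":{"deltas":{"type":"array","items":{"type":"object","properties":{"gripper":{"type":"number"},"offset":{"type":"array","items":{"type":"number"}},"rotation":{"type":"array","items":{"type":"number"}}}}},"newtons":{"type":"number"}},"required":["deltas"]}

```bash
mkdir -p pics
cat > h.py <<'E'
import numpy as np, cv2
from workcell import manip, imaging, workorder
from scipy.spatial.transform import Rotation as R
def ray(name,px,obs=None):
    m=imaging.camera_model(name);K=np.array(m["camera_matrix"])
    px=np.atleast_2d(np.array(px,float))
    d=cv2.undistortPoints(px.reshape(-1,1,2),K,np.array([m["k1"],0,0,0.])).reshape(-1,2)
    v=np.c_[d[:,0],-d[:,1],-np.ones(len(d))]
    if "hand_eye" in m:
        T=np.eye(4);T[:3,:3]=R.from_quat(obs["ee_rot"]).as_matrix();T[:3,3]=obs["position"]
        T=T@np.array(m["hand_eye"])
    else: T=np.linalg.inv(np.array(m["world_to_cam"]))
    return T[:3,3],v@T[:3,:3].T
def plane(name,px,z,obs=None):
    o,v=ray(name,px,obs)
    return o+v*((z-o[2])/v[:,2])[:,None]
E
python3 - <<'E'
from h import *
for n in ("top","scene"):
    cv2.imwrite(f"pics/{n}0.png",imaging.camera(n))
    print(n,ray(n,[320,240]))
print(manip.get_obs())
E
```

```text
top (array([ 0.1766536 , -0.17002387,  1.57404531]), array([[ 0.19467638,  0.01987742, -0.98076196]]))
scene (array([1.04807449, 0.50390497, 0.6212424 ]), array([[-0.53386746, -0.65814412, -0.5309966 ]]))
{'clock': 0.1, 'joint_pos': array([-1.31859586,  0.33280566, -0.06466309,  1.46080559,  0.02162119,
        1.34991406, -0.08846631]), 'joint_velocities': array([-7.41301797e-05, -1.13736048e-03, -1.11172858e-04, -2.79887661e-03,
       -3.66032569e-05, -9.77626746e-04, -8.18360033e-05]), 'tau': array([ 1.87364043e-03, -6.26752925e+01,  4.94894420e-02, -3.92430317e+01,
        1.64003461e-02,  7.01385216e-03, -5.73167063e-05]), 'position': array([0.16954575, 0.60125919, 0.24932198]), 'ee_rot': array([ 1.36957600e-01,  9.90576717e-01, -6.17151102e-04, -4.12759342e-05]), 'ft_force': array([-0.92233296, -0.57905301,  0.15121504]), 'torque': array([ 0.00653278, -0.03792331,  0.02809234]), 'grasp_force': 0.0, 'grip_width': 0.9980793222757549}
```

View pics/top0.png

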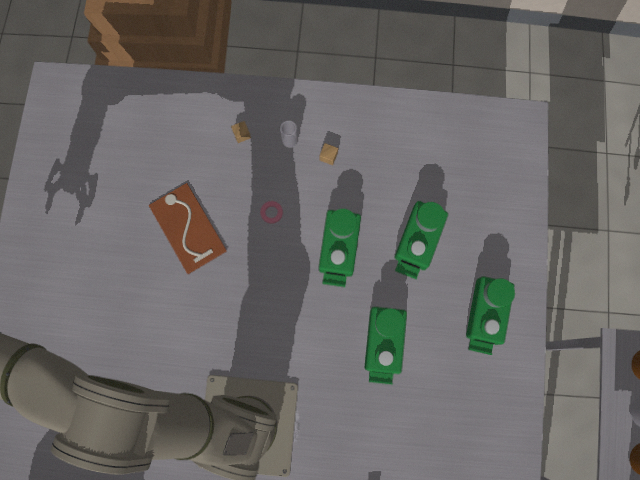

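View pics/scene0.png

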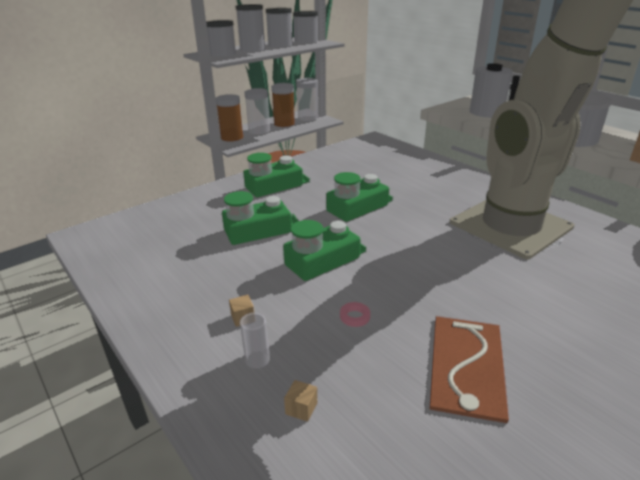

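The top view shows the tile with its stud at (171,200) and crossbar at (203,256). The four dispenser look-alikes have buttons at (338,257), (418,248), (386,358) and (492,327). Image left is the robot's left, so I expect (338,257) to be the one. I'll measure it and confirm with a crop.

```bash
cat > m.py <<'E'
from h import *
img=imaging.camera("top")
hsv=cv2.cvtColor(img,cv2.COLOR_BGR2HSV)
g=cv2.inRange(hsv,(45,100,40),(80,255,255))
for n,c in enumerate(cv2.findContours(g,0,1)[0]):
    if cv2.contourArea(c)<300: continue
    (x,y,w,h)=cv2.boundingRect(c);hull=np.zeros_like(g);cv2.fillPoly(hull,[cv2.convexHull(c)],255)
    wm=cv2.inRange(hsv,(0,0,150),(180,60,255))&hull
    cs=[k for k in cv2.findContours(wm,0,1)[0] if cv2.contourArea(k)>60]
    for k in cs:
        (b,r)=cv2.minEnclosingCircle(k);print("disp ctr px",x+w/2,y+h/2,"body",plane("top",[x+w/2,y+h/2],.06)[0].round(3),"button",np.round(b,1),round(r,1),plane("top",b,.084)[0].round(4))
o=cv2.inRange(hsv,(0,120,60),(14,255,220)); o[:150]=0;o[290:]=0;o[:,250:]=0;o[:,:130]=0
c=max(cv2.findContours(o,0,1)[0],key=cv2.contourArea)
box=cv2.boxPoints(cv2.minAreaRect(c));P=plane("top",box,.01)
print("tile",box.round(1).tolist(),P.round(4).tolist(),"sides",np.linalg.norm(np.diff(P,axis=0),axis=1),"ctr",P.mean(0))
t=np.zeros_like(o);cv2.fillPoly(t,[cv2.convexHull(c)],255);t=cv2.erode(t,np.ones((3,3)))
wm=cv2.inRange(hsv,(0,0,130),(180,110,255))&t
ys,xs=np.nonzero(wm);W=plane("top",np.c_[xs,ys],.014)[:,:2]
long=P[1]-P[0] if np.linalg.norm(P[1]-P[0])>np.linalg.norm(P[2]-P[1]) else P[2]-P[1]
ex=long[:2]/np.linalg.norm(long[:2]); stud=plane("top",[171,200],.014)[0,:2]
if (stud-P.mean(0)[:2])@ex>0: ex=-ex
ey=np.array([-ex[1],ex[0]]);q=(W-P.mean(0)[:2])@np.c_[ex,ey]
for a in np.arange(-105,106,15):
    s=q[abs(q[:,0]*1000-a)<5]; print(a,(s.mean(0)*1000).round(1) if len(s) else None, round(30*np.sin(2*np.pi*(a+90)/180),1),len(s))
print("yaw",np.degrees(np.arctan2(ex[1],ex[0])))
for nm,px,z in(("ring",[272,212],.014),("cubeL",[240,132],.04),("tube",[290,128],.09),("cubeR",[329,152],.04)): print(nm,plane("top",px,z)[0].round(3))
cv2.imwrite("pics/crop.png",cv2.resize(img[170:390,300:530],None,fx=2.6,fy=2.6))
E
python3 m.py
```

```text
disp ctr px 386.0 345.5 body [ 0.227 -0.326  0.06 ] button [385.5 358.4] 6.6 [ 0.1948 -0.3245  0.084 ]
disp ctr px 490.5 316.0 body [ 0.321 -0.584  0.06 ] button [492.5 328. ] 6.3 [ 0.2899 -0.5834  0.084 ]
disp ctr px 340.0 248.0 body [ 0.461 -0.192  0.06 ] button [337.2 257.2] 6.2 [ 0.4325 -0.1867  0.084 ]
disp ctr px 421.5 240.0 body [ 0.5   -0.398  0.06 ] button [417.9 248.1] 6.2 [ 0.4736 -0.3866  0.084 ]
tile [[147.3000030517578, 205.10000610351562], [186.1999969482422, 182.3000030517578], [226.3000030517578, 250.8000030517578], [187.39999389648438, 273.5]] [[0.5407, 0.3337, 0.01], [0.6131, 0.2368, 0.01], [0.4362, 0.1049, 0.01], [0.3667, 0.1997, 0.01]] sides [0.12092272 0.22069487 0.11761336] ctr [0.48917494 0.21876334 0.01      ]
-105 [-102.2   -1.4] -15.0 13
-90 [-89.9  -1.1] 0.0 39
-75 [-76.1   7.6] 15.0 20
-60 [-60.2  24.4] 26.0 8
-45 [-45.3  28.2] 30.0 8
-30 [-29.9  24.9] 26.0 11
-15 [-14.7  14.8] 15.0 11
0 [-0.2  1.1] 0.0 12
15 [ 14.9 -13.9] -15.0 13
30 [ 29.8 -25.6] -26.0 12
45 [ 44.7 -30.6] -30.0 8
60 [ 59.6 -27.1] -26.0 11
75 [ 75.1 -16.2] -15.0 14
90 [90.1  0.2] -0.0 76
105 None 15.0 0
yaw -143.2933915269394
ring [ 0.55  -0.004  0.014]
cubeL [0.758 0.103 0.04 ]
tube [ 0.761 -0.035  0.09 ]
cubeR [ 0.722 -0.141  0.04 ]
```

View pics/crop.png

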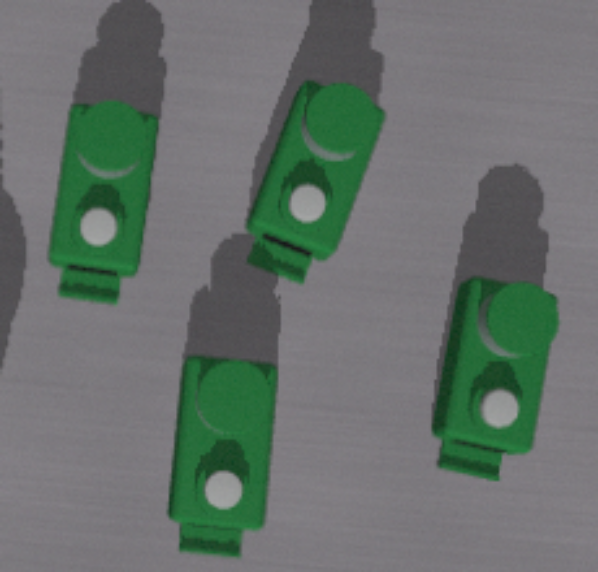

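The buttons have y = -0.187, -0.325, -0.387 and -0.583. The one at px (337,257), world (0.4325, -0.187), is farthest to the robot's left, so it is the one meant. The tile's sides and S-curve match the given sizes to about 2 mm. Next I move over the stud with the fingers shut.

Request:
jog_arm(deltas=[{"gripper":0,"offset":[-0.0233,-0.0105,0.005],"rotation":[0,0,0]},{"gripper":0,"offset":[-0.0233,-0.0105,0.005],"rotation":[0,0,0]},{"gripper":0,"offset":[-0.0233,-0.0105,0.005],"rotation":[0,0,0]},{"gripper":0,"offset":[-0.0233,-0.0105,0.005],"rotation":[0,0,0]},{"gripper":0,"offset":[-0.0233,-0.0105,0.005],"rotation":[0,0,0]},{"gripper":0,"offset":[-0.0233,-0.0105,0.005],"rotation":[0,0,0]},{"gripper":0,"offset":[-0.0233,-0.0105,0.005],"rotation":[0,0,0]},{"gripper":0,"offset":[-0.0233,-0.0105,0.005],"rotation":[0,0,0]},{"gripper":0,"offset":[-0.0233,-0.0105,0.005],"rotation":[0,0,0]},{"gripper":0,"offset":[-0.0233,-0.0105,0.005],"rotation":[0,0,0]},{"gripper":0,"offset":[-0.0233,-0.0105,0.005],"rotation":[0,0,0]},{"gripper":0,"offset":[-0.0233,-0.0105,0.005],"rotation":[0,0,0]},{"gripper":0,"offset":[-0.0233,-0.0105,0.005],"rotation":[0,0,0]},{"gripper":0,"offset":[-0.0233,-0.0105,0.005],"rotation":[0,0,0]},{"gripper":0,"offset":[-0.0233,-0.0105,0.005],"rotation":[0,0,0]},{"gripper":0,"offset":[-0.0233,-0.0105,0.005],"rotation":[0,0,0]},{"gripper":0,"offset":[-0.0233,-0.0105,0.005],"rotation":[0,0,0]},{"gripper":0,"offset":[-0.0233,-0.0105,0.005],"rotation":[0,0,0]},{"gripper":0,"offset":[0,0,0],"rotation":[0,0,0]},{"gripper":0,"offset":[0,0,0],"rotation":[0,0,0]}])

```text
clock: 2.15
position: [0.522, 0.3055, 0.1596]
ee_rot: [0.138, 0.99, -0.0, -0.0]
ft_force: [-0.2, -0.1, -0.1]
grip_width: 0.0
grasp_force: 0.0
```

```bash
cat > p.py <<'E'
from h import *
o=manip.get_obs();cv2.imwrite("pics/wrist1.png",imaging.camera("wrist"))
C=np.array([.4892,.2188]);a=np.radians(-143.3);ex=np.array([np.cos(a),np.sin(a)]);ey=np.array([-ex[1],ex[0]])
Rm=R.from_quat(o["ee_rot"]).as_matrix();p=o["position"].copy();print(p,Rm[:,2])
def go(n,q,rows):
    global p
    q=np.array(q);d=(Rm.T@(q-p)/rows).round(4);p=p+Rm@d*rows;print(n,q.round(3),"x",rows,d)
go("over0",[*(C-.09*ex),.10],4);go("down",[*(C-.09*ex),.05],4)
x=np.linspace(-.09,.09,25)
for i in x[1:]: go(f"{i*1000:.1f}",[*(C+i*ex+.03*np.sin(2*np.pi*(i+.09)/.18)*ey),.05],1)
go("up",[*p[:2],.16],6);go("button",[.4325,-.187,.16],14)
E
python3 p.py
```

```text
[0.52196818 0.30545399 0.1596128 ] [-7.10542818e-04 -3.36110498e-04 -9.99999691e-01]
over0 [0.561 0.273 0.1  ] x 4 [-0.0117 -0.0052  0.0149]
down [0.561 0.273 0.05 ] x 4 [-0.     -0.      0.0125]
-82.5 [0.56  0.262 0.05 ] x 1 [-0.0017 -0.0107  0.    ]
-75.0 [0.558 0.252 0.05 ] x 1 [-0.0012 -0.0104  0.    ]
-67.5 [0.556 0.242 0.05 ] x 1 [-0.0004 -0.0097  0.    ]
-60.0 [0.553 0.234 0.05 ] x 1 [ 0.0008 -0.0089  0.    ]
-52.5 [0.549 0.227 0.05 ] x 1 [ 0.0022 -0.0077  0.    ]
-45.0 [0.543 0.222 0.05 ] x 1 [ 0.0038 -0.0066  0.    ]
-37.5 [0.537 0.218 0.05 ] x 1 [ 0.0053 -0.0053  0.    ]
-30.0 [0.529 0.216 0.05 ] x 1 [ 0.007  -0.0042  0.    ]
-22.5 [0.52  0.215 0.05 ] x 1 [ 0.0083 -0.003   0.    ]
-15.0 [0.51  0.216 0.05 ] x 1 [ 0.0095 -0.0022  0.0001]
-7.5 [0.5   0.217 0.05 ] x 1 [ 0.0103 -0.0015 -0.    ]
0.0 [0.489 0.219 0.05 ] x 1 [ 0.0108 -0.0012 -0.    ]
7.5 [0.479 0.221 0.05 ] x 1 [ 0.0107 -0.0013 -0.    ]
15.0 [0.468 0.222 0.05 ] x 1 [ 0.0103 -0.0015 -0.    ]
22.5 [0.458 0.222 0.05 ] x 1 [ 0.0095 -0.0022 -0.    ]
30.0 [0.45  0.222 0.05 ] x 1 [ 0.0083 -0.003  -0.    ]
37.5 [0.442 0.22  0.05 ] x 1 [ 0.007  -0.0042 -0.    ]
45.0 [0.435 0.216 0.05 ] x 1 [ 0.0053 -0.0053  0.    ]
52.5 [0.43  0.211 0.05 ] x 1 [ 0.0038 -0.0066  0.    ]
60.0 [0.426 0.204 0.05 ] x 1 [ 0.0022 -0.0077  0.    ]
67.5 [0.422 0.195 0.05 ] x 1 [ 0.0008 -0.0089  0.    ]
75.0 [0.42  0.186 0.05 ] x 1 [-0.0004 -0.0097  0.    ]
82.5 [0.418 0.176 0.05 ] x 1 [-0.0012 -0.0104  0.    ]
90.0 [0.417 0.165 0.05 ] x 1 [-0.0016 -0.0107  0.    ]
up [0.417 0.165 0.16 ] x 6 [ 0.     -0.     -0.0183]
button [ 0.432 -0.187  0.16 ] x 14 [-0.0079 -0.0239 -0.    ]
```

View pics/wrist1.png

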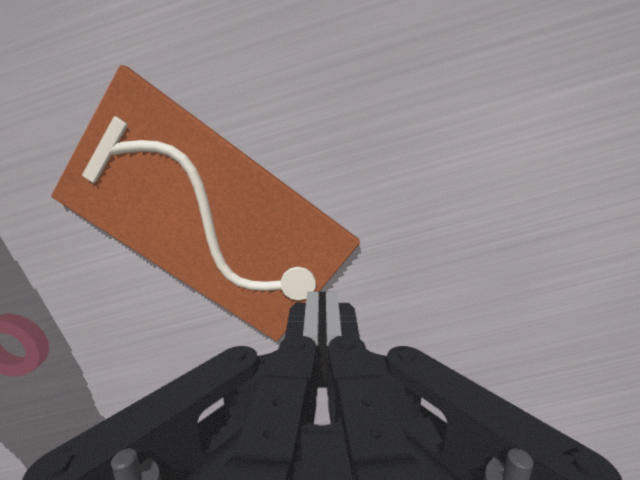

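The wrist view shows the stud at (298,283), the crossbar centre at (104,150) and the fingers shut. I'll cross-check those two points against the top-camera fit.

Run:
```python
from h import *
print(plane("wrist",[[298,283],[104,150],[205,208]],.014,manip.get_obs()).round(4), "exp stud .561 .273, bar .417 .165, mid .489,.219")
```

```text
[[0.5607 0.2739 0.014 ]
 [0.4178 0.1666 0.014 ]
 [0.4796 0.2228 0.014 ]] exp stud .561 .273, bar .417 .165, mid .489,.219
```

Request:
jog_arm(deltas=[{"gripper":0,"offset":[-0.0117,-0.0052,0.015],"rotation":[0,0,0]},{"gripper":0,"offset":[-0.0117,-0.0052,0.015],"rotation":[0,0,0]},{"gripper":0,"offset":[-0.0117,-0.0052,0.015],"rotation":[0,0,0]},{"gripper":0,"offset":[-0.0117,-0.0052,0.015],"rotation":[0,0,0]},{"gripper":0,"offset":[0,0,0],"rotation":[0,0,0]}])

```text
clock: 2.7
position: [0.5618, 0.2699, 0.0967]
ee_rot: [0.139, 0.99, -0.002, -0.001]
ft_force: [0.4, -0.8, -0.8]
grip_width: 0.003
grasp_force: 0.0
```

Request:
jog_arm(deltas=[{"gripper":0,"offset":[0,0,0.0115],"rotation":[0,0,0]},{"gripper":0,"offset":[0,0,0.0115],"rotation":[0,0,0]},{"gripper":0,"offset":[0,0,0.0115],"rotation":[0,0,0]},{"gripper":0,"offset":[0,0,0.0115],"rotation":[0,0,0]},{"gripper":0,"offset":[0,0,0],"rotation":[0,0,0]},{"gripper":0,"offset":[0,0,0],"rotation":[0,0,0]}])

```text
clock: 3.3
position: [0.5612, 0.2733, 0.0538]
ee_rot: [0.137, 0.991, -0.0, -0.0]
ft_force: [-0.6, 0.0, 0.4]
grip_width: 0.005
grasp_force: 0.0
```

Request:
jog_arm(deltas=[{"gripper":0,"offset":[0,0,0.004],"rotation":[0,0,0]},{"gripper":0,"offset":[0,0,0],"rotation":[0,0,0]},{"gripper":0,"offset":[-0.0017,-0.0107,0],"rotation":[0,0,0]},{"gripper":0,"offset":[-0.0012,-0.0104,0],"rotation":[0,0,0]},{"gripper":0,"offset":[-0.0004,-0.0097,0],"rotation":[0,0,0]},{"gripper":0,"offset":[0.0008,-0.0089,0],"rotation":[0,0,0]},{"gripper":0,"offset":[0.0022,-0.0077,0],"rotation":[0,0,0]},{"gripper":0,"offset":[0.0038,-0.0066,0],"rotation":[0,0,0]},{"gripper":0,"offset":[0.0053,-0.0053,0],"rotation":[0,0,0]},{"gripper":0,"offset":[0.007,-0.0042,0],"rotation":[0,0,0]},{"gripper":0,"offset":[0.0083,-0.003,0],"rotation":[0,0,0]},{"gripper":0,"offset":[0.0095,-0.0022,0],"rotation":[0,0,0]},{"gripper":0,"offset":[0.0103,-0.0015,0],"rotation":[0,0,0]},{"gripper":0,"offset":[0.0108,-0.0012,0],"rotation":[0,0,0]},{"gripper":0,"offset":[0,0,0],"rotation":[0,0,0]},{"gripper":0,"offset":[0,0,0],"rotation":[0,0,0]}])

```text
clock: 4.9
position: [0.4893, 0.2196, 0.0502]
ee_rot: [0.137, 0.991, 0.0, 0.0]
ft_force: [-0.3, -0.3, -0.0]
grip_width: 0.002
grasp_force: 0.0
```

Request:
jog_arm(deltas=[{"gripper":0,"offset":[0.0107,-0.0013,0],"rotation":[0,0,0]},{"gripper":0,"offset":[0.0103,-0.0015,0],"rotation":[0,0,0]},{"gripper":0,"offset":[0.0095,-0.0022,0],"rotation":[0,0,0]},{"gripper":0,"offset":[0.0083,-0.003,0],"rotation":[0,0,0]},{"gripper":0,"offset":[0.007,-0.0042,0],"rotation":[0,0,0]},{"gripper":0,"offset":[0.0053,-0.0053,0],"rotation":[0,0,0]},{"gripper":0,"offset":[0.0038,-0.0066,0],"rotation":[0,0,0]},{"gripper":0,"offset":[0.0022,-0.0077,0],"rotation":[0,0,0]},{"gripper":0,"offset":[0.0008,-0.0089,0],"rotation":[0,0,0]},{"gripper":0,"offset":[-0.0004,-0.0097,0],"rotation":[0,0,0]},{"gripper":0,"offset":[-0.0012,-0.0104,0],"rotation":[0,0,0]},{"gripper":0,"offset":[-0.0016,-0.0107,0],"rotation":[0,0,0]},{"gripper":0,"offset":[0,0,0],"rotation":[0,0,0]},{"gripper":0,"offset":[0,0,0],"rotation":[0,0,0]}])

```text
clock: 6.3
position: [0.4175, 0.1652, 0.0501]
ee_rot: [0.137, 0.991, 0.0, 0.0]
ft_force: [-0.3, 0.4, -0.6]
grip_width: -0.001
grasp_force: 0.0
```

Request:
jog_arm(deltas=[{"gripper":0,"offset":[0,0,-0.02],"rotation":[0,0,0]},{"gripper":0,"offset":[0,0,-0.02],"rotation":[0,0,0]},{"gripper":0,"offset":[0,0,-0.02],"rotation":[0,0,0]},{"gripper":0,"offset":[0,0,-0.02],"rotation":[0,0,0]},{"gripper":0,"offset":[0,0,-0.02],"rotation":[0,0,0]},{"gripper":0,"offset":[0,0,-0.02],"rotation":[0,0,0]},{"gripper":0,"offset":[-0.0078,-0.0228,0],"rotation":[0,0,0]},{"gripper":0,"offset":[-0.0078,-0.0228,0],"rotation":[0,0,0]},{"gripper":0,"offset":[-0.0078,-0.0228,0],"rotation":[0,0,0]},{"gripper":0,"offset":[-0.0078,-0.0228,0],"rotation":[0,0,0]},{"gripper":0,"offset":[-0.0078,-0.0228,0],"rotation":[0,0,0]},{"gripper":0,"offset":[-0.0078,-0.0228,0],"rotation":[0,0,0]},{"gripper":0,"offset":[-0.0078,-0.0228,0],"rotation":[0,0,0]},{"gripper":0,"offset":[-0.0078,-0.0228,0],"rotation":[0,0,0]},{"gripper":0,"offset":[-0.0078,-0.0228,0],"rotation":[0,0,0]},{"gripper":0,"offset":[-0.0078,-0.0228,0],"rotation":[0,0,0]},{"gripper":0,"offset":[-0.0078,-0.0228,0],"rotation":[0,0,0]},{"gripper":0,"offset":[0,0,0],"rotation":[0,0,0]},{"gripper":0,"offset":[0,0,0],"rotation":[0,0,0]}])

```text
clock: 8.2
position: [0.432, -0.0991, 0.17]
ee_rot: [0.137, 0.991, 0.0, 0.0]
ft_force: [-0.0, 0.5, 0.2]
grip_width: -0.001
grasp_force: 0.0
```

Run:
```python
from h import *
o=manip.get_obs();img=imaging.camera("wrist");cv2.imwrite("pics/wrist2.png",img)
hsv=cv2.cvtColor(img,cv2.COLOR_BGR2HSV)
g=cv2.inRange(hsv,(45,100,40),(80,255,255));H=np.zeros_like(g)
for c in cv2.findContours(g,0,1)[0]:
    if cv2.contourArea(c)>2000: cv2.fillPoly(H,[cv2.convexHull(c)],255)
w=cv2.inRange(hsv,(0,0,150),(180,60,255))&H
for k in cv2.findContours(w,0,1)[0]:
    if cv2.contourArea(k)>300:
        b,r=cv2.minEnclosingCircle(k);P=plane("wrist",[b,(b[0]+r,b[1])],.084,o);print(b,r,P[0].round(4),"radius",np.linalg.norm(P[1]-P[0]).round(4))
```

```text
(234.0, 357.0) 34.52545166015625 [ 0.4877 -0.1796  0.084 ] radius 0.0243
(197.32009887695312, 288.4097595214844) 28.638887405395508 [ 0.4312 -0.1842  0.084 ] radius 0.0188
(155.0, 221.5) 28.727264404296875 [ 0.3818 -0.1921  0.084 ] radius 0.0177
```

View pics/wrist2.png

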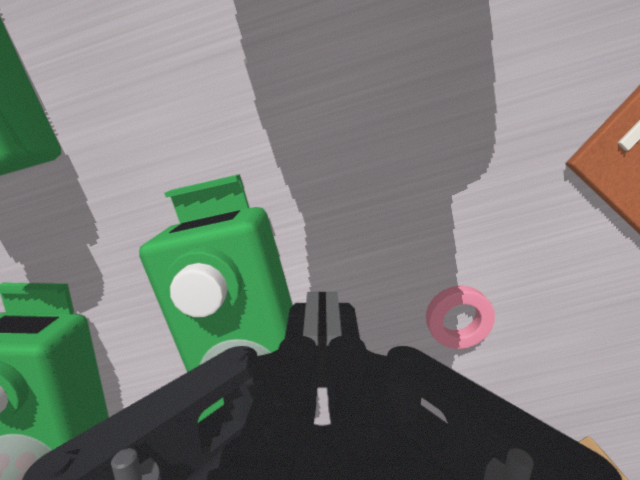

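The wrist view shows the button at (198,290), world (0.431, -0.185), radius 18.8 mm. That agrees with the top view.

Request:
jog_arm(deltas=[{"gripper":0,"offset":[-0.0046,-0.0168,0],"rotation":[0,0,0]},{"gripper":0,"offset":[-0.0046,-0.0168,0],"rotation":[0,0,0]},{"gripper":0,"offset":[-0.0046,-0.0168,0],"rotation":[0,0,0]},{"gripper":0,"offset":[-0.0046,-0.0168,0],"rotation":[0,0,0]},{"gripper":0,"offset":[-0.0046,-0.0168,0],"rotation":[0,0,0]},{"gripper":0,"offset":[0,0,0.012],"rotation":[0,0,0]},{"gripper":0,"offset":[0,0,0.012],"rotation":[0,0,0]},{"gripper":0,"offset":[0,0,0.012],"rotation":[0,0,0]},{"gripper":0,"offset":[0,0,0.012],"rotation":[0,0,0]},{"gripper":0,"offset":[0,0,0.012],"rotation":[0,0,0]},{"gripper":0,"offset":[0,0,0],"rotation":[0,0,0]},{"gripper":0,"offset":[0,0,0],"rotation":[0,0,0]}])

```text
clock: 9.45
position: [0.4311, -0.1864, 0.1098]
ee_rot: [0.137, 0.991, -0.0, -0.0]
ft_force: [-0.4, 0.8, 0.2]
grip_width: 0.001
grasp_force: 0.0
```

Request:
jog_arm(deltas=[{"gripper":0,"offset":[0,0,0.003],"rotation":[0,0,0]},{"gripper":0,"offset":[0,0,0.003],"rotation":[0,0,0]},{"gripper":0,"offset":[0,0,0.003],"rotation":[0,0,0]},{"gripper":0,"offset":[0,0,0.001],"rotation":[0,0,0]},{"gripper":0,"offset":[0,0,0],"rotation":[0,0,0]},{"gripper":0,"offset":[0,0,0],"rotation":[0,0,0]}])

```text
clock: 10.05
position: [0.4314, -0.1865, 0.1002]
ee_rot: [0.137, 0.991, 0.0, 0.0]
ft_force: [0.8, 0.2, 2.7]
grip_width: 0.003
grasp_force: 1.2
```

Contact is made with 2.7 N. I'll press on in small steps.

Request:
jog_arm(deltas=[{"gripper":0,"offset":[0,0,0.002],"rotation":[0,0,0]},{"gripper":0,"offset":[0,0,0.002],"rotation":[0,0,0]},{"gripper":0,"offset":[0,0,0.0015],"rotation":[0,0,0]},{"gripper":0,"offset":[0,0,0],"rotation":[0,0,0]},{"gripper":0,"offset":[0,0,0],"rotation":[0,0,0]}])

```text
clock: 10.55
position: [0.4314, -0.1865, 0.0948]
ee_rot: [0.137, 0.991, 0.0, 0.0]
ft_force: [-0.4, 1.8, 8.6]
grip_width: 0.003
grasp_force: 4.1
```

Request:
jog_arm(deltas=[{"gripper":0,"offset":[0,0,0.001],"rotation":[0,0,0]},{"gripper":0,"offset":[0,0,0],"rotation":[0,0,0]},{"gripper":0,"offset":[0,0,0],"rotation":[0,0,0]}])

```text
clock: 10.85
position: [0.4315, -0.1865, 0.0945]
ee_rot: [0.137, 0.991, 0.0, 0.0]
ft_force: [-5.7, 2.6, 20.6]
grip_width: -0.001
grasp_force: 10.6
```

The force has risen to 20.6 N and the arm has stopped going down, so the button is right down. Now I release it.

Request:
jog_arm(deltas=[{"gripper":0,"offset":[0,0,-0.005],"rotation":[0,0,0]},{"gripper":0,"offset":[0,0,-0.01],"rotation":[0,0,0]},{"gripper":0,"offset":[0,0,-0.02],"rotation":[0,0,0]},{"gripper":0,"offset":[0,0,-0.02],"rotation":[0,0,0]},{"gripper":0,"offset":[0,0,-0.02],"rotation":[0,0,0]},{"gripper":0,"offset":[0,0,0],"rotation":[0,0,0]},{"gripper":0,"offset":[0,0,0],"rotation":[0,0,0]},{"gripper":0,"offset":[0,0,0],"rotation":[0,0,0]}])

```text
clock: 11.65
position: [0.4305, -0.1863, 0.1676]
ee_rot: [0.137, 0.991, 0.0, -0.001]
ft_force: [0.5, 0.1, -0.0]
grip_width: -0.002
grasp_force: 0.0
```

Run:
```python
from h import *
print(manip.get_obs()["ft_force"],workorder.hand_in())
```

```text
the job is handed in; nothing more can be done
[ 0.45642978  0.09919278 -0.01840419] None
```

I traced the ridge from stud to crossbar, with the fingertips about 17–21 mm above it and no sign of contact. I then pressed the leftmost dispenser's button to its stop (20.6 N), released it and handed the job in at about 11.7 s; no verdict came back.

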